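# Set the tank-rack LED controller's address toggles and store it

## Task

Set the LED controller's six address toggles, counted from the left as you face the panel from the robot's side, to up, down, up, up, down, down (up is leaning up the slope, away from you), each one thrown by feel fully home to its stop without being forced. Then press the red button all the way down and keep it down for two seconds to store the address, and let go. Leave the cup, feeding tray and scraper where they are.

Things in the scene. Friction and masses are not known exactly. Their poses are not given: they have to be found in the camera images.
- controller: The LED controller's black steel bracket, 90 x 300 mm, screwed to the shelf, with a 290 mm steel rail along its y. Origin: bracket's middle, at shelf height; x away from the robot's side, y to the left of a person facing it from there, z up. The rail carries a flat black box, clipped on and held firmly (up to 40 N) wherever it sits along the rail: its middle may be up to 25 mm left or right of the bracket's.
- store (a joint): Travel of the red button in m, square into the fascia: 0 up, 0.006 fully down, 5 N there, starting at 1.5 N; springs back. 26 mm across, its top 22 mm above the fascia when up, in a grey housing 42 mm across and 12 mm tall; in the row of levers, 50 mm to the right of lever 6.
- sw1 (a joint): Angle in rad of toggle lever 1 from the left: 0 fully down (leaning 15 degrees down the slope), 0.26 square to the fascia, 0.52 fully up. The box is 130 mm (up the slope) x 220 mm x 50 mm; its aluminium fascia tilts 20 degrees from level, facing the robot's side; the fascia's centre is 95 mm above the shelf, straight above the bracket's origin but for the shift along the rail.
- sw2 (a joint): Angle in rad of toggle lever 2 from the left: 0 fully down (leaning 15 degrees down the slope), 0.26 square to the fascia, 0.52 fully up. The six levers stand in a row along the box, 20 mm apart, lever 1 75 mm left of the box's middle, lever 6 25 mm right of it; the row is 5 mm up the slope from the fascia's centre line.
- sw3 (a joint): Angle in rad of toggle lever 3 from the left: 0 fully down (leaning 15 degrees down the slope), 0.26 square to the fascia, 0.52 fully up. Each is a round orange bat 8 mm thick, its end 27 mm above the fascia, turning about an axis along the row 5 mm above the fascia, out of a bushing 12 mm across, 8 mm tall; sideways it is rigid.
- sw4 (a joint): Angle in rad of toggle lever 4 from the left: 0 fully down (leaning 15 degrees down the slope), 0.26 square to the fascia, 0.52 fully up. All are sealed, stiff levers: about 2.5 N at the bat's end moves one, more lower down.
- sw5 (a joint): Angle in rad of toggle lever 5 from the left: 0 fully down (leaning 15 degrees down the slope), 0.26 square to the fascia, 0.52 fully up. All have a hard stop at either end, no spring or click, and stay wherever they are left: at the start some may stand half thrown.
- sw6 (a joint): Angle in rad of toggle lever 6 from the left: 0 fully down (leaning 15 degrees down the slope), 0.26 square to the fascia, 0.52 fully up. All break if driven hard against the stop: more than 40 N is too much. Beside levers and button only lamps 2 mm high stand out of the fascia.
- cup: Blue plastic cup, 74 mm across the rim, 95 mm tall, empty, standing loose beside the controller's left end. Origin: centre of its underside.
- tray: White silicone feeding tray, a round dish 100 mm across and 36 mm tall with a suction disc on its side, lying loose near the controller's right end. Origin: centre of its underside.
- scraper: Aluminium scraper, 190 mm long along its x, blade 75 mm wide at its +x end, 12 mm thick, lying flat and loose on the shelf in front of the controller (on the robot's side). Origin: on its underside, near the middle of its length.
- breeder: Clear breeder box with a hinged lid, 130 x 210 mm, 105 mm tall and a 40 mm knob on the lid, standing fixed behind the controller. Origin: centre of its underside.

How it is judged:
By the outcome, as a careful person would: the job done as asked, in the order asked, and still so for the second after the job is handed in, with the robot touching nothing.
It also fails if it takes over 72 s, if anything falls off the work surface, if the arm or the gripper's body presses on something with over 40 N, if the wrist force passes 120 N, or if a joint passes its speed limit or range.

## Robot

A 6-joint arm with a two-finger parallel gripper is mounted at the origin on the work surface. World frame = base frame: x ahead of the robot, y to its left, z up, the work surface at z = 0. Lengths are in m, angles in rad, forces in N, time in s.
With the tool pointing down it reaches from about 0.35 to 1 m from the base axis. Payload 7.1 kg.
Tool frame: the origin (TCP) lies midway between the tips of the shut fingers; the grasp point (between the pads) lies behind it (ctrl.grasp_offset is the z of the grasp point in the tool frame, in m); z points along the fingers, y is the line along which they close (so a half turn about z gives the same grasp; the last joint's range is limited). The gripper opens to 85 mm and grips with 20 to 120 N. Pads are 22 mm wide; open, the fingers measure 114 mm over their backs; the gripper's body (76 mm by 85 mm) begins 54 mm behind the grasp point. The pads swing forward as they close: fully open they stand 13 mm farther back than shut.
Start: joints at [1.31, 0.423, 1.63, -0, 1.089, -0.019], TCP at [0.15, 0.607, 0.231] pointing down, gripper open.
Joint ranges: [-3, 3], [-0.9, 2.11], [0.09, 2.58], [-1.31, 4.45], [0.11, 2.69], [-2.54, 2.54]. Speed limits (rad/s): [2.39, 2.39, 3.01, 3.14, 3.14, 3.14].

## Interface

Orientations are given as a unit quaternion [w, x, y, z].
In Python, from workcell import ctrl, eoat, cams, job, spotter gives the robot as it stands. The module is installed in compiled form; this text tells all that it offers. Calls block until the motion is done:
- ctrl.move_pose(position, orientation): joint-space move of the TCP to a pose.
- ctrl.move_linear(position, rotation=None, max_speed=0.15): straight line of the TCP; rotation=None keeps the orientation; max_speed is the mean speed in m/s.
- ctrl.goto_joints(angles): joint-space move.
- eoat.command_gripper(opening): opening from 0.0 (shut) to 1.0 (fully open); the grip force is fixed at half the most; returns when the fingers have stopped.
- ctrl.hold(seconds).
- ctrl.inverse_kinematics(position, orientation): joint angles nearest the present ones, or None.
- ctrl.get_obs(): the state.
- cams.grab_frame(name): name is "side" or "top" or "wrist"; returns a dict with "frame" (384x512x3 uint8, blue, green, red), "vfov" (degrees; the focal length in pixels is half the picture's height over the tangent of half this angle, whatever the lens; pixels are square), "cx", "cy" (the principal point, pixels), "world_to_cam" (4x4, takes a point from world to camera coordinates). Camera axes: x right, y up, looking along -z (the intrinsics and any distortion apply to the point x, -y, -z); pixel columns grow to the right and rows downward; lengths in m; the calibration is good to about 2 mm. The wrist camera is an equidistant fisheye: a pixel r from the principal point sees the ray r / f radians off the axis. A picture is of the moment at which its call begins. There is no depth.
A pose or a line that the arm cannot do raises ctrl.PlanningError and nothing moves.
- job.finish_job(): hands the job in; it is judged then, once.
Trained networks look in a picture, given as the dict that the camera call returned (one of the last four; its "shot" number tells which), for a name from the list of things; names that differ only in an ending like _2 or _b are one class to them, and where a whole thing is asked for, a point or a joint stands for the part that bears it (a point fixed in the world has none). Each returns a list of dicts, best first, with "p" (0 to 1); they miss things now and then, are a little off and sometimes report something else, mostly with a low value. They report only what shows in the picture. A call takes as long as a camera call.
- spotter.boxes_of(picture, thing): "extent" ([left, top, right, bottom] in pixels, round what is visible of it).
The state is a dict: "t": time; "q": joint angles; "joint_velocities": joint speeds; "joint_torque": joint torques, N m; "eef_pos": TCP position; "orientation": TCP orientation; "contact_force": force on the tool from outside, world axes, zero at the start; "moment": the same for the moment, N m; "opening": opening from 0.0 (shut) to 1.0 (fully open); "gripper_force": force on a finger pad.
Only numpy, scipy, OpenCV 4.12 (cv2) and the standard library are available. Lean on these libraries where they do the work, as an engineer would, in place of code of your own. Each camera call takes 0.05 s, during which the arm holds its last target. There are 200 camera calls.

## Working session

There is one attempt and no reset: what is moved stays moved. The work goes in short steps, each a Python script; the robot and the scene stay as the last script left them, time stands still between calls to the robot, and variables do not carry over. Pictures are saved under pics/ and viewed, at most 10 in all, crops included, and the job is handed in when it is done.

```bash
mkdir -p pics
python3 - <<'E'
from workcell import ctrl,eoat,cams,job,spotter
import cv2,numpy as np
for n in ["side","top","wrist"]:
    p=cams.grab_frame(n); cv2.imwrite(f"pics/a_{n}.png",p["frame"])
    print(n,p["vfov"],p["cx"],p["cy"],np.round(p["world_to_cam"],3).tolist(),[k for k in p])
    for t in ["controller","sw1","store","cup"]:
        print(t,[(np.round(b["extent"],0).tolist(),round(b["p"],2)) for b in spotter.boxes_of(p,t)][:8])
o=ctrl.get_obs();print(o, ctrl.grasp_offset)
a=cv2.imread("pics/a_side.png");b=cv2.imread("pics/a_top.png");
E
```

```text
side 54.58469859383801 254.00355442779644 189.595803475328 [[-0.7, -0.714, -0.017, 0.442], [0.546, -0.552, 0.63, -0.36], [-0.459, 0.432, 0.776, -0.578], [0.0, 0.0, 0.0, 1.0]] ['frame', 'vfov', 'cx', 'cy', 'world_to_cam', 'shot']
controller [([226.0, 132.0, 346.0, 238.0], 0.62)]
sw1 []
store [([310.0, 145.0, 324.0, 158.0], 0.51)]
cup []
top 50.111513489053074 254.53728252551258 194.25709643917787 [[0.009, -1.0, -0.006, 0.021], [0.996, 0.008, 0.087, -0.618], [-0.087, -0.007, 0.996, -0.876], [0.0, 0.0, 0.0, 1.0]] ['frame', 'vfov', 'cx', 'cy', 'world_to_cam', 'shot']
controller [([229.0, 163.0, 367.0, 250.0], 0.56)]
sw1 []
store [([322.0, 215.0, 335.0, 228.0], 0.71)]
cup [([171.0, 188.0, 204.0, 224.0], 0.78)]
wrist 65.70646984690485 254.2011336234606 195.05086614807954 [[0.24, 0.971, 0.001, -0.626], [-0.931, 0.23, -0.285, 0.036], [-0.277, 0.068, 0.959, -0.377], [0.0, 0.0, 0.0, 1.0]] ['frame', 'vfov', 'cx', 'cy', 'world_to_cam', 'shot']
controller []
sw1 []
store []
cup []
{'t': 0.75, 'q': array([ 1.31002586e+00,  4.23043157e-01,  1.62988615e+00,  1.11319485e-05,
        1.08861596e+00, -1.89936893e-02]), 'joint_velocities': array([-0.00034083, -0.00054663,  0.00089549, -0.0002894 , -0.00263562,
       -0.00065012]), 'joint_torque': array([ 3.93776518e-04, -5.57237113e+01, -2.82124346e+01,  2.70451139e-06,
        6.51425471e-04,  1.93372750e-05]), 'eef_pos': array([0.1496088 , 0.60682135, 0.23136003]), 'orientation': array([-1.58013069e-06,  1.20596721e-01,  9.92701582e-01,  2.41470831e-05]), 'contact_force': array([-0.30805199,  0.07200281,  0.61747123]), 'moment': array([ 0.0411738 , -0.00207034,  0.03131521]), 'gripper_force': 0.0, 'opening': 0.9982421674468868} -0.0187
```

Run:
```python
import cv2
b=cv2.imread("pics/a_top.png");a=cv2.imread("pics/a_side.png")
cv2.imwrite("pics/b_top.png",cv2.resize(b[130:280,180:380],None,fx=4,fy=4,interpolation=cv2.INTER_CUBIC))
```

```text
(no output)
```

View pics/b_top.png

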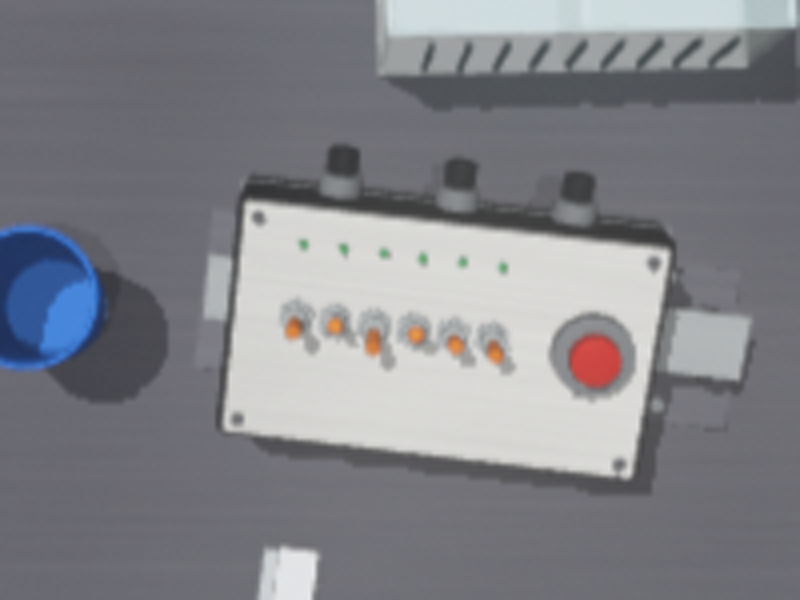

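View pics/a_side.png

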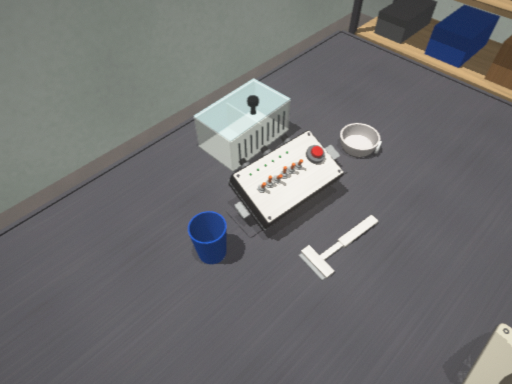

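```bash
cat > h.py <<'E'
from workcell import ctrl,eoat,cams,job,spotter
import cv2,numpy as np
from scipy.optimize import least_squares
from scipy.spatial.transform import Rotation as R
T=np.deg2rad(20)
def B2W(p,pose):
    """p: (l,v,h) = left along row from box middle, up slope, normal height, m -> world"""
    p=np.atleast_2d(p); x,y,a=pose
    q=np.c_[p[:,1]*np.cos(T)-p[:,2]*np.sin(T),p[:,0],.095+p[:,1]*np.sin(T)+p[:,2]*np.cos(T)]
    return R.from_euler('z',a).apply(q)+[x,y,0]
def proj(P,c,fish=False):
    M=np.array(c["world_to_cam"]);q=P@M[:3,:3].T+M[:3,3]
    f=192/np.tan(np.deg2rad(c["vfov"])/2); d=np.c_[q[:,0],-q[:,1]]; z=-q[:,2]
    r=np.hypot(*d.T); s=np.arctan2(r,z)/r if fish else 1/z
    return f*d*s[:,None]+[c["cx"],c["cy"]]
def quat(pose):
    a=pose[2]; Z=R.from_euler('z',a)
    z=-Z.apply([-np.sin(T),0,np.cos(T)]); y=Z.apply([np.cos(T),0,np.sin(T)]); x=np.cross(y,z)
    q=R.from_matrix(np.c_[x,y,z]).as_quat(); return q[[3,0,1,2]]
LL=[.075-.02*i for i in range(6)]
E
python3 - <<'E'
from h import *
c=cams.grab_frame("top")
m=.001
obj=np.array([[110,65,0],[-110,65,0],[110,-65,0],[-110,-65,0],[-75,5,22]])*m
px=(np.array([[245,200],[670,247],[222,430],[633,478],[595,362]])+.5)/4-.5+[180,130]
s=least_squares(lambda p:(proj(B2W(obj,p),c)-px).ravel(),[.62,0,0])
pose=s.x;print(pose,np.round(s.fun.reshape(-1,2),1).tolist());np.save("pose.npy",pose)
o=ctrl.get_obs();Rt=R.from_quat(np.roll(o["orientation"],-1))
for cn in ["wrist"]:
    M=cams.grab_frame(cn)["world_to_cam"];cp=-M[:3,:3].T@M[:3,3];print("cam in tool",Rt.inv().apply(cp-o["eef_pos"]),Rt.inv().apply(-M[2,:3]))
q=quat(pose)
for a in (0,1):
  qq=q if a==0 else (R.from_quat(np.roll(q,-1))*R.from_euler('z',np.pi)).as_quat()[[3,0,1,2]]
  for P in [(0,-.03,.16),(.075,-.03,.015),(.075,.035,.015),(-.075,.005,.015)]:
    r=ctrl.inverse_kinematics(B2W(P,pose)[0],qq);print(a,None if r is None else np.round(r,2))
E
```

```text
[ 0.5700659  -0.04634593 -0.10323505] [[-1.9, -1.9], [2.3, -1.4], [-2.0, 1.6], [1.3, 1.6], [0.3, 0.1]]
cam in tool [ 0.07235499  0.00054325 -0.14123115] [-2.84709032e-01  4.32268755e-04  9.58613885e-01]
0 [-0.1   0.08  2.14 -0.    0.57  0.  ]
0 [ 0.07  0.43  2.11 -0.23  0.26  0.38]
0 [ 0.05  0.45  1.98 -0.14  0.38  0.27]
0 [-0.26  0.43  2.05  0.17  0.32 -0.31]
1 None
1 None
1 None
1 None
```

Run:
```python
from h import *
pose=np.load("pose.npy");q=quat(pose)
eoat.command_gripper(0.0)
ctrl.move_pose(B2W((.01,-.06,.14),pose)[0],q); ctrl.hold(.3)
c=cams.grab_frame("wrist");cv2.imwrite("pics/w1.png",c["frame"])
cv2.imwrite("pics/w1b.png",cv2.resize(c["frame"],None,fx=1.5,fy=1.5,interpolation=cv2.INTER_CUBIC))
import pickle;pickle.dump(c,open("w1.pkl","wb"))
for t in ["sw1","store","controller"]:print(t,[(np.round(b["extent"],0).tolist(),round(b["p"],2)) for b in spotter.boxes_of(c,t)][:8])
print(np.round(proj(B2W([[l,.005,.008] for l in LL]+[[-.075,.005,.022]],pose),c,True)).tolist())
o=ctrl.get_obs();print(o["t"],o["q"],o["contact_force"],o["opening"])
```

```text
sw1 [([317.0, 178.0, 335.0, 190.0], 0.67), ([316.0, 204.0, 330.0, 213.0], 0.65), ([324.0, 139.0, 336.0, 146.0], 0.54), ([318.0, 119.0, 329.0, 126.0], 0.48), ([319.0, 220.0, 325.0, 232.0], 0.45), ([316.0, 158.0, 325.0, 169.0], 0.44)]
store [([304.0, 257.0, 328.0, 276.0], 0.59)]
controller [([247.0, 73.0, 392.0, 284.0], 0.75)]
[[325.0, 120.0], [324.0, 141.0], [323.0, 162.0], [322.0, 182.0], [321.0, 202.0], [319.0, 221.0], [318.0, 271.0]]
4.6167 [-0.07370233  0.10409202  2.20466501 -0.02169534  0.48397154  0.04680527] [ 0.29602969 -0.53270677  0.40248436] 0.0011945625813747664
```

View pics/w1b.png

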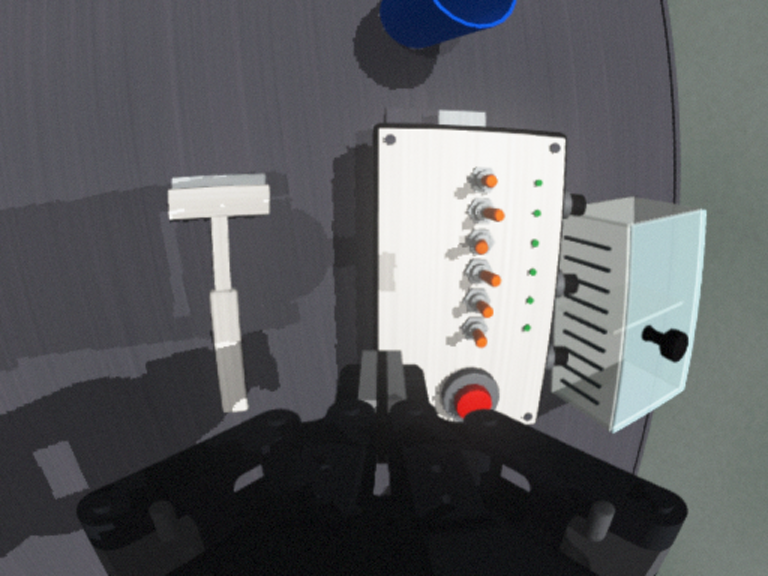

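```bash
cat >> h.py <<'E'
def throw(i,up,h=.016,thr=12,step=.0005):
    pose=np.load("pose.npy");q=quat(pose);s=1 if up else -1;l=LL[i-1]
    d=B2W((0,1,0),pose)[0]-B2W((0,0,0),pose)[0]
    P=lambda u,hh:B2W((l,.005+s*u,hh),pose)[0]   # u: along push direction from the row
    ctrl.move_pose(P(-.031,.05),q); ctrl.hold(.15)
    f0=np.mean([ctrl.get_obs()["contact_force"] for _ in range(3)],0)
    F=lambda:ctrl.get_obs()["contact_force"]-f0
    ctrl.move_linear(P(-.031,h),q,.06); f=F()
    if np.linalg.norm(f)>4: print("touch on descent",f);return
    u=-.031; log=[]
    while u<-.008:
        u+=.001 if u<-.0205 else step
        ctrl.move_linear(P(u,h),q,.03); f=-F()@d*s; log.append((round(u*1e3,1),round(f,1)))
        if f>thr: break
    x=ctrl.get_obs(); e=(x["eef_pos"]-B2W((l,.005,h),pose)[0])@d*s
    print(i,"end u %.1f actual %.1f t %.1f"%(u*1e3,e*1e3,x["t"]),log)
    ctrl.move_linear(P(-.031,h),q,.1); ctrl.move_linear(P(-.031,.05),q,.15)
E
python3 - <<'E'
from h import *
import pickle
w=pickle.load(open("w1.pkl","rb"));c=cams.grab_frame("top")
m=.001
ob=np.array([[l,.005,.008] for l in LL])
cor=np.array([[108,63,0],[-108,63,0],[108,-63,0],[-108,-63,0],[-75,5,22]])*m
pt=(np.array([[297,313],[336,318],[374,322],[415,326],[455,331],[492,336],[245,200],[670,247],[222,430],[633,478],[595,362]])+.5)/4-.5+[180,130]
pw=(np.array([[482,177],[481,210],[477,241],[474,270],[474,300],[473,328]])+.5)/1.5-.5
ft=lambda p:(proj(B2W(np.r_[ob,cor],p),c)-pt).ravel()
fw=lambda p:(proj(B2W(ob,p),w,True)-pw).ravel()
p0=np.load("pose.npy")
for f in (ft,fw,lambda p:np.r_[ft(p),fw(p)]):
    s=least_squares(f,p0);print(s.x,np.abs(s.fun).max())
np.save("pose.npy",s.x)
throw(1,True)
E
```

```text
[ 0.57188274 -0.04668961 -0.10872269] 1.9972849165495177
[ 0.56465544 -0.04351393 -0.11983157] 1.5009938728380234
[ 0.56771842 -0.04481207 -0.10076337] 3.9908215682881405
1 end u -8.0 actual -9.0 t 14.8 [(-30.0, np.float64(1.0)), (-29.0, np.float64(-0.3)), (-28.0, np.float64(0.4)), (-27.0, np.float64(0.9)), (-26.0, np.float64(0.8)), (-25.0, np.float64(-0.3)), (-24.0, np.float64(0.7)), (-23.0, np.float64(-0.4)), (-22.0, np.float64(0.5)), (-21.0, np.float64(-0.8)), (-20.0, np.float64(0.8)), (-19.5, np.float64(0.2)), (-19.0, np.float64(0.2)), (-18.5, np.float64(0.7)), (-18.0, np.float64(0.2)), (-17.5, np.float64(0.2)), (-17.0, np.float64(1.4)), (-16.5, np.float64(0.3)), (-16.0, np.float64(0.4)), (-15.5, np.float64(0.1)), (-15.0, np.float64(2.2)), (-14.5, np.float64(1.3)), (-14.0, np.float64(2.5)), (-13.5, np.float64(2.3)), (-13.0, np.float64(3.3)), (-12.5, np.float64(3.1)), (-12.0, np.float64(3.0)), (-11.5, np.float64(2.4)), (-11.0, np.float64(3.0)), (-10.5, np.float64(2.8)), (-10.0, np.float64(2.8)), (-9.5, np.float64(2.1)), (-9.0, np.float64(3.0)), (-8.5, np.float64(4.5)), (-8.0, np.float64(4.7))]
```

```bash
cat > ed.py <<'E'
s=open("h.py").read()
s=s.replace("thr=12,step=.0005)","thr=13,us=-.018)")
s=s.replace("-.031","-.026").replace("    u=-.026; log=[]\n    while u<-.008:\n        u+=.001 if u<-.0205 else step\n        ctrl.move_linear(P(u,h),q,.03)","    u=us; log=[]; ctrl.move_linear(P(u,h),q,.05)\n    while u<.006:\n        u+=.001\n        ctrl.move_linear(P(u,h),q,.03)")
s=s.replace("round(f,1)","float(round(f,1))").replace("round(u*1e3,1)","round(u*1e3)").replace('"end u','"side f",np.round(F(),1),"end u')
open("h.py","w").write(s)
E
python3 ed.py
python3 - <<'E'
from h import *
throw(1,True,us=-.010)
E
```

```text
1 side f [-15.8   6.5   5.9] end u -4.0 actual -8.6 t 18.7 [(-9, 2.4), (-8, 4.7), (-7, 6.5), (-6, 7.5), (-5, 11.0), (-4, 13.4)]
```

Run:
```python
from h import *
pose=np.load("pose.npy")
c=cams.grab_frame("wrist");f=c["frame"]
o=ctrl.get_obs();print(o["eef_pos"],B2W((.075,-.021,.05),pose),o["contact_force"])
P=proj(B2W([[l,.005,.008] for l in LL],pose),c,True);print(P.round().tolist())
x,y=P.mean(0).astype(int)
cv2.imwrite("pics/w2.png",cv2.resize(f[max(0,y-75):y+75,max(0,x-100):x+100],None,fx=4,fy=4,interpolation=cv2.INTER_CUBIC));print(x,y)
```

```text
[0.53944166 0.03349629 0.13502298] [[0.53861518 0.0335128  0.13480221]] [ 0.53963301 -0.09792292 -0.17907995]
[[291.0, 222.0], [290.0, 248.0], [289.0, 273.0], [287.0, 295.0], [286.0, 315.0], [284.0, 334.0]]
287 281
```

View pics/w2.png

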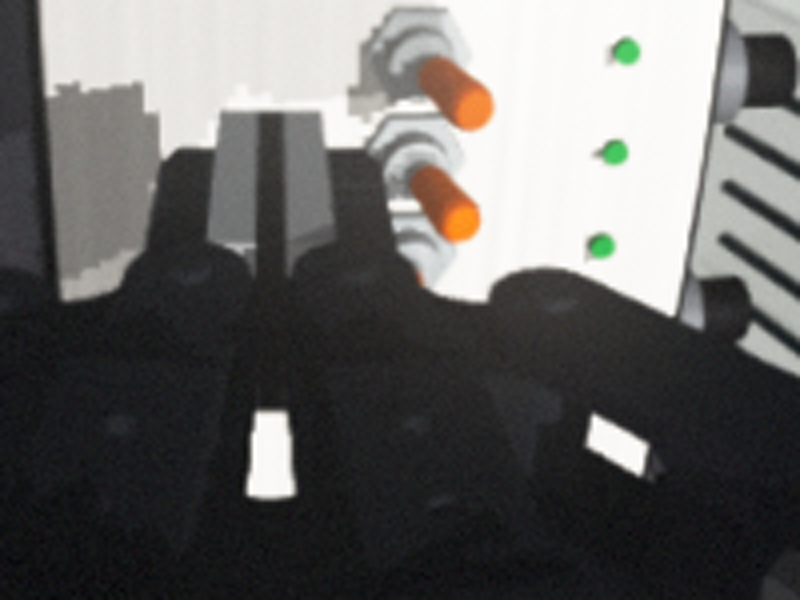

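Run:
```python
from h import *
p=np.load("pose.npy");p[1]+=.001;np.save("pose.npy",p)
throw(3,True,us=-.020)
```

```text
3 side f [-16.9   2.7   7.4] end u -3.0 actual -8.7 t 25.1 [(-19, 0.6), (-18, 1.6), (-17, 4.2), (-16, 4.2), (-15, 4.3), (-14, 2.4), (-13, 3.7), (-12, 2.5), (-11, 2.6), (-10, 3.2), (-9, 2.7), (-8, 5.2), (-7, 6.4), (-6, 8.4), (-5, 10.4), (-4, 12.1), (-3, 13.5)]
```

Run:
```python
from h import *
throw(4,True,us=-.012)
throw(2,False,us=-.014)
```

```text
4 side f [-18.1   2.8   3.5] end u -2.0 actual -8.9 t 29.9 [(-11, -1.1), (-10, -0.9), (-9, 1.9), (-8, 4.6), (-7, 6.2), (-6, 7.6), (-5, 9.5), (-4, 11.6), (-3, 13.0), (-2, 16.0)]
2 side f [12.6 -2.7  3.4] end u -6.0 actual -11.5 t 34.3 [(-13, 1.8), (-12, 1.9), (-11, 4.6), (-10, 7.0), (-9, 7.5), (-8, 9.9), (-7, 11.4), (-6, 13.2)]
```

Run:
```python
from h import *
pose=np.load("pose.npy");q=quat(pose)
ctrl.move_linear(B2W((-.035,.05,.08),pose)[0],q,.25)
c=cams.grab_frame("wrist");f=c["frame"]
P=proj(B2W([[l,.005,.008] for l in LL],pose),c,True);print(P.round().tolist())
x,y=P.mean(0).astype(int);x0,y0=max(0,x-85),max(0,y-65);print(x0,y0,ctrl.get_obs()["t"])
cv2.imwrite("pics/w3.png",cv2.resize(f[y0:y0+130,x0:x0+170],None,fx=4,fy=4,interpolation=cv2.INTER_CUBIC))
```

```text
[[192.0, 59.0], [192.0, 86.0], [193.0, 114.0], [194.0, 141.0], [195.0, 168.0], [196.0, 194.0]]
108 62 35.625
```

View pics/w3.png

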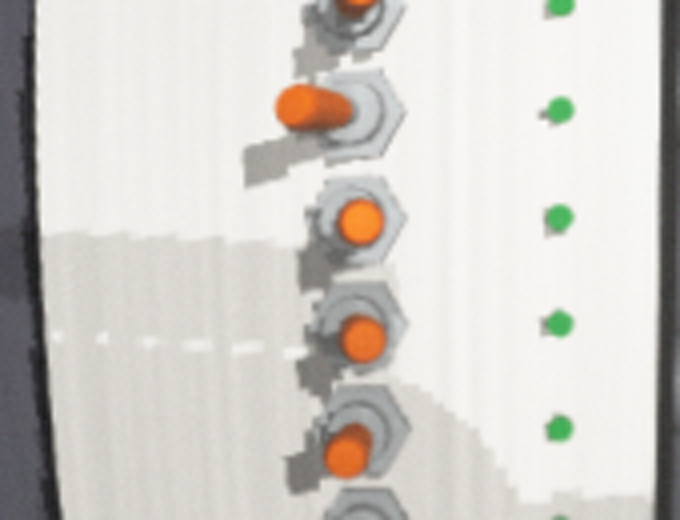

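Run:
```python
from h import *
pose=np.load("pose.npy")
ctrl.hold(.2)
c=cams.grab_frame("wrist")
b=proj(B2W([[l,.005,.008] for l in LL],pose),c,True);print("bush",b.round(1).tolist())
for a in (-15,-10,0,10,15):
    A=np.deg2rad(a)
    e=proj(B2W([[l,.005+.022*np.sin(A),.005+.022*np.cos(A)] for l in LL],pose),c,True);print(a,((e-b)*4).round().tolist())
f=c["frame"];cv2.imwrite("pics/w4.png",cv2.resize(f[50:220,108:308],None,fx=4,fy=4,interpolation=cv2.INTER_CUBIC)[:600])
```

```text
bush [[192.7, 61.3], [192.7, 88.4], [193.2, 116.0], [193.9, 143.4], [195.0, 170.2], [196.3, 196.2]]
-15 [[-56.0, -14.0], [-56.0, -5.0], [-56.0, 4.0], [-54.0, 13.0], [-53.0, 22.0], [-51.0, 30.0]]
-10 [[-46.0, -16.0], [-46.0, -6.0], [-45.0, 4.0], [-44.0, 13.0], [-43.0, 23.0], [-41.0, 31.0]]
0 [[-23.0, -17.0], [-24.0, -8.0], [-23.0, 3.0], [-23.0, 13.0], [-21.0, 23.0], [-20.0, 31.0]]
10 [[-0.0, -19.0], [-0.0, -9.0], [-0.0, 2.0], [0.0, 12.0], [1.0, 22.0], [2.0, 31.0]]
15 [[12.0, -19.0], [11.0, -9.0], [11.0, 2.0], [12.0, 12.0], [12.0, 22.0], [13.0, 30.0]]
```

View pics/w4.png

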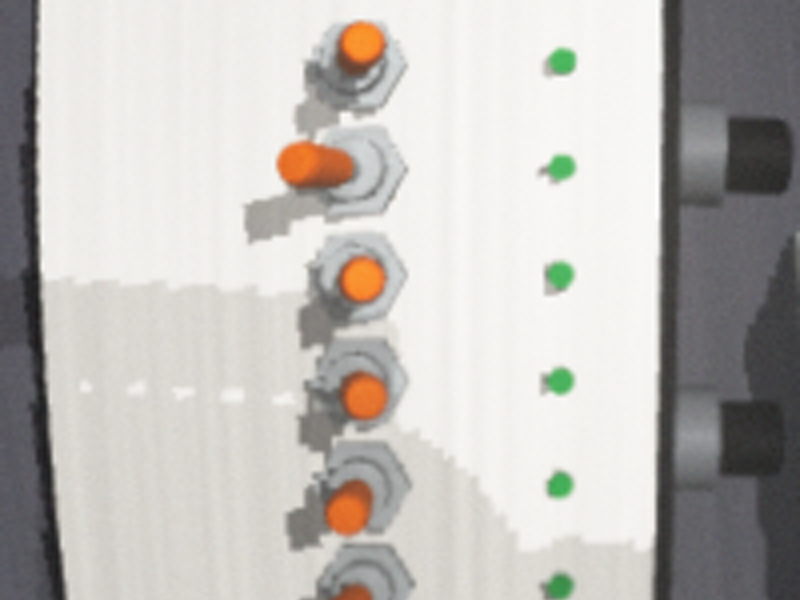

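Run:
```python
from h import *
p=np.load("pose.npy");p[0]+=.0013;np.save("pose.npy",p)
throw(5,False,us=-.014)
throw(6,False,us=-.014)
```

```text
5 side f [14.3 -2.1  0.5] end u -4.0 actual -10.1 t 39.9 [(-13, 1.0), (-12, 0.9), (-11, 1.6), (-10, 4.1), (-9, 6.2), (-8, 8.1), (-7, 9.5), (-6, 11.6), (-5, 12.3), (-4, 13.8)]
6 side f [15.  -1.3  1.3] end u -4.0 actual -10.0 t 44.7 [(-13, 0.5), (-12, 2.5), (-11, 2.8), (-10, 5.3), (-9, 7.0), (-8, 8.9), (-7, 9.7), (-6, 12.0), (-5, 12.4), (-4, 14.6)]
```

Run:
```python
from h import *
pose=np.load("pose.npy");q=quat(pose)
P=lambda h:B2W((-.075,.005,h),pose)[0]
n=B2W((0,0,1),pose)[0]-B2W((0,0,0),pose)[0]
ctrl.move_pose(P(.05),q);ctrl.hold(.2)
f0=np.mean([ctrl.get_obs()["contact_force"] for _ in range(3)],0)
h=.027;log=[];ctrl.move_linear(P(h),q,.06)
def st():
    o=ctrl.get_obs();return round(float((o["contact_force"]-f0)@n),1),round(float((o["eef_pos"]-P(0))@n)*1e3,1)
while h>.004:
    h-=.001;ctrl.move_linear(P(h),q,.03);log.append(st())
    if log[-1][0]>17:break
print(log,h)
if log[-1][0]>12:
    ctrl.hold(1.3);print(st());ctrl.hold(1.2);print(st())
ctrl.move_linear(P(.05),q,.1)
ctrl.move_linear(B2W((-.035,.0,.10),pose)[0],q,.25);ctrl.hold(.2)
c=cams.grab_frame("wrist");f=c["frame"]
cv2.imwrite("pics/w5.png",cv2.resize(f[40:240,108:308],None,fx=3,fy=3,interpolation=cv2.INTER_CUBIC))
print(ctrl.get_obs()["t"])
```

```text
[(-0.8, 26.2), (-1.1, 25.1), (-1.1, 24.0), (-0.5, 22.9), (1.0, 22.0), (0.9, 21.0), (1.2, 20.0), (1.0, 19.0), (3.0, 18.0), (3.5, 17.0), (6.1, 16.2), (18.5, 15.9)] 0.014999999999999989
(17.7, 15.9)
(18.3, 15.9)
53.1667
```

View pics/w5.png

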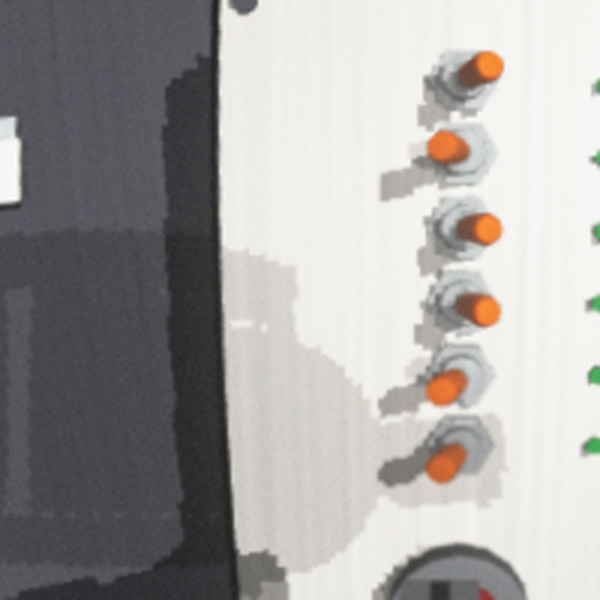

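The levers read up (x≈485), down (447), up (482), up (482), down (446), down (446). The button bottomed at a height of 15.9 mm and stayed down about 2.5 s.

```bash
python3 -c "
from workcell import job;print(job.finish_job())"
```

```text
the job is handed in; nothing more can be done
None
```

The six toggles are set to up, down, up, up, down, down, each pushed until it met its stop (13–16 N, against the 40 N limit). The red button was then pressed fully down for about 2.5 s and released, and the job was handed in at about 53 s. The cup, tray and scraper were never approached.

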